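# Case the sample boards and press the cover on

### The arm

A 7-joint arm with a two-finger parallel gripper is mounted at the origin on the work surface. World frame = base frame: x ahead of the robot, y to its left, z up, the work surface at z = 0. Lengths are in m, angles in degrees, forces in N, time in s.
With the tool pointing down it reaches from about 0.425 to 0.875 m from the base axis. Payload 9.9 kg.
Tool frame: the origin (TCP) lies midway between the tips of the shut fingers; the grasp point (between the pads) lies 19 mm behind it (tcp_to_grasp is the distance from the TCP to the grasp point, in m); z points along the fingers, y is the line along which they close (so a half turn about z gives the same grasp; the last joint's range is limited). The gripper opens to 85 mm and grips with 20 to 120 N. Pads are 22 mm wide; open, the fingers measure 114 mm over their backs; the gripper's body (76 mm by 85 mm) begins 54 mm behind the grasp point. The pads swing forward as they close: fully open they stand 13 mm farther back than shut.
Start: joints at [59.656, 32.985, 1.427, 82.34, -0.859, 64.687, -3.237], TCP at [0.291, -0.609, 0.231] pointing down, gripper open.
Joint ranges: [-157.87, 157.87], [-19.46, 123.44], [-87.15, 90], [11.01, 140.99], [-62.26, 242.26], [9.8, 113.94], [-161.44, 161.44]. Speed limits (degrees/s): [127.2, 127.2, 172.46, 172.46, 180, 180, 180].

### API

Orientations are given as a 3x3 rotation matrix whose columns are the frame's x, y, z axes.
In Python, from bench import get_state, snapshot, hand_in, tcp_to_grasp gives the robot as it stands.
- The arm moves only by the tool servo_tool, never from a script. Its argument "plan" is a list of rows, each a list of 7 numbers: the shift along the tool's x, y, z in m, then the turn, a rotation vector about the tool's x, y, z in degrees, then the opening, from 0 (shut) to 1 (fully open). A call has 1 to 12 rows; each row is the pose to reach, as a shift and turn from the pose commanded when the call began, along the tool's axes at that moment; what a row does not reach only later rows make up. A row lasts 1/8 s, in which the tool goes at most 62.5 mm and 10.7 degrees, less where a joint would pass 70% of its speed; a pose out of reach is approached as far as the arm can. A call with a gripper value outside its range is refused whole. The fingers move at their own pace and stop on an object; "squeeze" is the grip in N (left out, the last holds). Time passes only in rows, so rows that repeat a pose let the fingers close. It gives the time, the measured TCP pose, the force, the opening and the grip force at its end, in the units of the state.
- get_state(): the state, without advancing time (a new reading comes with each control period).
- snapshot(name): name is "scene" or "top"; returns a dict with "color" (420x560x3 uint8, blue, green, red), "camera_matrix" (3x3 intrinsics, pixels), "k1" (the pictures are not rectified: a ray, as slopes to the right and down, at radius r is drawn at 1 + k1 r^2 times it, then the intrinsics apply), "R" (3x3) and "t" (3): a world point X has camera coordinates R X + t. Camera axes: x right, y down, z forward; pixel columns grow to the right and rows downward; lengths in m; the calibration is good to about 2 mm. A picture is of the moment at which its call begins. There is no depth.
- hand_in(): hands the job in; it is judged then, once.
The state is a dict: "t": time; "joint_pos": joint angles; "dq": joint speeds; "joint_efforts": joint torques, N m; "tool_pos": TCP position; "eef_rot": TCP orientation; "ft_force": force on the tool from outside, world axes, zero at the start; "torque": the same for the moment, N m; "gripper_width": finger opening in m; "grip_force": force on a finger pad.
Only numpy, scipy, OpenCV 4.12 (cv2) and the standard library are available. Lean on these libraries where they do the work, as an engineer would, in place of code of your own. Each camera call takes 0.05 s, during which the arm holds its last target. There are 200 camera calls.

### The job

Slide every brown sample board lying on the bench flat into a slot of its own in the low plywood case, pushed fully home so that none sticks out of the front. Then set the grey cover on the case and press it down past its sprung catches until it is seated level all round. Let go of everything and leave the other things on the bench where they are.

Things in the scene. Friction and masses are not known exactly. Their poses are not given: they have to be found in the camera images.
- case: low pale plywood case fixed to the bench, 130 (x) x 268 (y) x 26 mm high; origin mid underside. Four flat slots side by side along its x, open only at the -x side (front, at x = -0.065), slot centres at y = -0.093, -0.031, 0.031, 0.093. A small sprung steel catch stands out 4 mm in the middle of each end (y = +-0.134)
- slot0 (a point): middle of the mouth of slot 0, at its floor (6 mm above the bench); x points into the slot. Slot 54 mm wide, 16 high, 122 deep to the back wall; walls 8 mm thick with rounded front ends; a lead-in ramp up to the floor reaches 12 mm out in front. From 12 mm inside on, 4 mm thick lips overhang both edges by 4.5 to 6 mm (above z = 22 mm); between the lips the top is open
- slot1 (a point): middle of the mouth of slot 1, at its floor (6 mm above the bench); x points into the slot. Slot 54 mm wide, 16 high, 122 deep to the back wall; walls 8 mm thick with rounded front ends; a lead-in ramp up to the floor reaches 12 mm out in front. From 12 mm inside on, 4 mm thick lips overhang both edges by 4.5 to 6 mm (above z = 22 mm); between the lips the top is open
- slot2 (a point): middle of the mouth of slot 2, at its floor (6 mm above the bench); x points into the slot. Slot 54 mm wide, 16 high, 122 deep to the back wall; walls 8 mm thick with rounded front ends; a lead-in ramp up to the floor reaches 12 mm out in front. From 12 mm inside on, 4 mm thick lips overhang both edges by 4.5 to 6 mm (above z = 22 mm); between the lips the top is open
- slot3 (a point): middle of the mouth of slot 3, at its floor (6 mm above the bench); x points into the slot. Slot 54 mm wide, 16 high, 122 deep to the back wall; walls 8 mm thick with rounded front ends; a lead-in ramp up to the floor reaches 12 mm out in front. From 12 mm inside on, 4 mm thick lips overhang both edges by 4.5 to 6 mm (above z = 22 mm); between the lips the top is open
- board0: plain brown sample board, a slab 120 (x) x 50 (y) x 12 mm (z), about 80 g, same either way round; origin mid underside (if turned over, that face is up). Lies flat on the bench; some boards may be absent. Fully home: resting on the slot floor against the back wall, its origin at case x = -0.003, z = 0.006, its rear end 2 mm inside the front
- board1: plain brown sample board, a slab 120 (x) x 50 (y) x 12 mm (z), about 80 g, same either way round; origin mid underside (if turned over, that face is up). Lies flat on the bench; some boards may be absent. Fully home: resting on the slot floor against the back wall, its origin at case x = -0.003, z = 0.006, its rear end 2 mm inside the front
- board2: plain brown sample board, a slab 120 (x) x 50 (y) x 12 mm (z), about 80 g, same either way round; origin mid underside (if turned over, that face is up). Lies flat on the bench; some boards may be absent. Fully home: resting on the slot floor against the back wall, its origin at case x = -0.003, z = 0.006, its rear end 2 mm inside the front
- board3: plain brown sample board, a slab 120 (x) x 50 (y) x 12 mm (z), about 80 g, same either way round; origin mid underside (if turned over, that face is up). Lies flat on the bench; some boards may be absent. Fully home: resting on the slot floor against the back wall, its origin at case x = -0.003, z = 0.006, its rear end 2 mm inside the front
- cover: grey loose lid, 146 (x) x 284 (y) mm, about 300 g: 5 mm plate with a 16 mm deep, 5 mm thick skirt, inside 136 x 274 mm (3 mm play on the case each side, either way round). Origin mid lower edge of the skirt. Laid on the case it rests on the catches 4 to 8 mm too high; pressed with 5 to 20 N it slips down till the plate rests on the case, origin 10 mm above the case's
- cover_grip (a point): middle of the top of the cover's dark wooden grip block, 53 mm above the cover's origin. The block is 24 mm thick (cover x), 90 mm long (cover y) and stands 32 mm above the plate, in the plate's middle. A board sticking out of the case's front by more than about 4 mm holds the cover up
- tape: roll of paper masking tape lying flat, 104 mm across, 25 high; origin at the middle of its underside (not part of the job)
- sanding_block: cork sanding block 100 x 60 x 30 mm; origin at the middle of its underside (not part of the job)
- putty_knife: putty knife (spatula) lying flat (not part of the job)
- can: plain aluminium drinks can, 66 mm across, 120 mm high, standing (not part of the job)
- brush: paint brush lying flat on the bench (not part of the job)
Not all that is in view belongs to the job. What is shaped like the board3 but green is not meant. Leave any blue look-alike of the board2 alone.

How it is judged (in metres and radians):
On the way, in this order (a step that is already met when the one before it is completed fails the run):
1. every board is fully home in a slot of the case (x of board0 in the frame of case between -0.008 and 0.003 m and y of board0 in the frame of case between -0.12 and 0.12 m and z of board0 in the frame of case between 0.003 and 0.0225 m and angle between the z axis of each of board0, board1, board2, board3 and the z axis of case, either way round below 0.06 rad and angle between the x axis of each of board0, board1, board2, board3 and the x axis of case, either way round below 0.08 rad and linear speed of each of board0, board1, board2, board3 below 0.03 m/s and x of board1 in the frame of case between -0.008 and 0.003 m and y of board1 in the frame of case between -0.12 and 0.12 m and z of board1 in the frame of case between 0.003 and 0.0225 m and x of board2 in the frame of case between -0.008 and 0.003 m and y of board2 in the frame of case between -0.12 and 0.12 m and z of board2 in the frame of case between 0.003 and 0.0225 m and x of board3 in the frame of case between -0.008 and 0.003 m and y of board3 in the frame of case between -0.12 and 0.12 m and z of board3 in the frame of case between 0.003 and 0.0225 m), for 0.2 s.
2. the cover is seated level on the case (x of cover in the frame of case between -0.005 and 0.005 m and y of cover in the frame of case between -0.005 and 0.005 m and z of cover in the frame of case between 0.006 and 0.0125 m and angle between the z axis of cover and the z axis of case, either way round below 0.02 rad and angle between the x axis of cover and the x axis of case, either way round below 0.05 rad and linear speed of cover below 0.03 m/s), for 0.2 s.
At the end, for the whole second after the job is handed in: Every board present lies flat in a slot of the case, lengthwise, within 5 mm of fully home and still; the cover is on the case within 5 mm of centred, within 0.05 rad of the case's direction, level to 0.02 rad and within 2.5 mm of fully down; everything is released (all of step 1 and all of step 2); the robot touches nothing.
It fails at once if a bystander was pushed more than 60 mm away (distance of any of tape, sanding_block, putty_knife, can, brush from where it was at the start of the episode above 0.06 m).
It fails at once if the can was tipped over (angle between can's own z axis and vertical above 0.7 rad).
Of board0, board1, board2, board3 only 3 to 4 are there at a start; the rules pass over those that are not, and their reading is None.
At some moment in a run one of board0, board1, board2, board3, cover may be knocked a few centimetres aside while the robot is not near it.
Once in a run the grip may slacken for a moment while it holds something.
It also fails if it takes over 210 s, if anything falls off the work surface, if the arm or the gripper's body presses on something with over 40 N, if the wrist force passes 120 N, or if a joint passes its speed limit or range.

## Working session

There is one attempt and no reset: what is moved stays moved. The work goes in short steps, Python scripts to look and compute and a tool call to move; the robot and the scene stay as the last step left them, time stands still between calls to the robot, and variables do not carry over. Pictures are saved under pics/ and viewed, at most 14 in all, crops included, and the job is handed in when it is done.

Besides the shell and the picture viewer there is one more tool, called after "Emit:" as a command line: name --pt "numbers of a row" for each row, then --argument value for the rest. servo_tool: Moves the arm, as the interface text tells. Its arguments: {"type":"object","properties":{"plan":{"type":"array"},"squeeze":{"type":"number"}},"required":["plan"]}

```bash
mkdir -p pics
cat > h.py <<'E'
import numpy as np, cv2
from bench import get_state, snapshot, hand_in, tcp_to_grasp
def snap(name,fn=None):
    s=snapshot(name)
    if fn: cv2.imwrite('pics/'+fn,s['color'])
    return s
def ray(s,uv,z):
    K=np.array(s['camera_matrix']);R=np.array(s['R']);t=np.array(s['t'])
    d=np.array([s['k1'],0,0,0],float)
    p=cv2.undistortPoints(np.array(uv,float).reshape(-1,1,2),K,d).reshape(-1,2)
    D=np.c_[p,np.ones(len(p))]@R; c=-R.T@t
    return c+D*((z-c[2])/D[:,2])[:,None]
def proj(s,X):
    p,_=cv2.projectPoints(np.array(X,float).reshape(-1,1,3),cv2.Rodrigues(np.array(s['R']))[0],np.array(s['t'],float),np.array(s['camera_matrix']),np.array([s['k1'],0,0,0],float))
    return p.reshape(-1,2)
E
python3 - <<'E'
from h import *
a=snap('top','top0.png');b=snap('scene','scene0.png')
for s in (a,b):
    print(np.round(-np.array(s['R']).T@np.array(s['t']),3),np.round(s['R'],3).tolist(),np.round(s['camera_matrix'],1).tolist(),s['k1'])
st=get_state();print(st['tool_pos'],np.round(st['eef_rot'],3).tolist(),st['gripper_width'],tcp_to_grasp)
E
```

```text
[ 0.33  -0.051  1.662] [[-0.019, -1.0, -0.006], [-0.991, 0.02, -0.132], [0.133, 0.003, -0.991]] [[454.5, 0.0, 287.4], [0.0, 454.5, 205.7], [0.0, 0.0, 1.0]] -0.1322031640862399
[ 0.902 -0.68   1.137] [[0.866, 0.499, 0.001], [0.412, -0.714, -0.566], [-0.282, 0.49, -0.825]] [[407.7, 0.0, 280.2], [0.0, 407.7, 207.4], [0.0, 0.0, 1.0]] -0.06482325685369016
[ 0.29089249 -0.60865432  0.23051216] [[0.902, 0.431, -0.001], [0.431, -0.902, 0.001], [-0.0, -0.001, -1.0]] 0.08522820239978268 0.0187
```

View pics/top0.png

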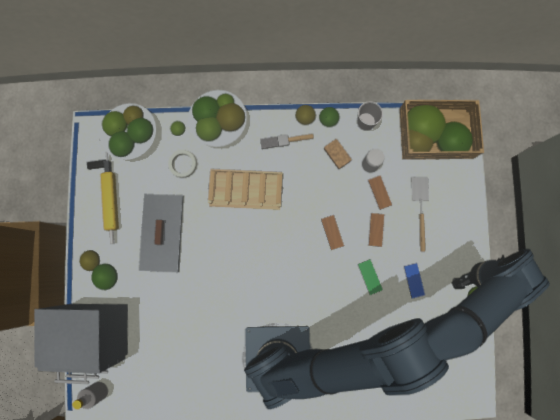

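View pics/scene0.png

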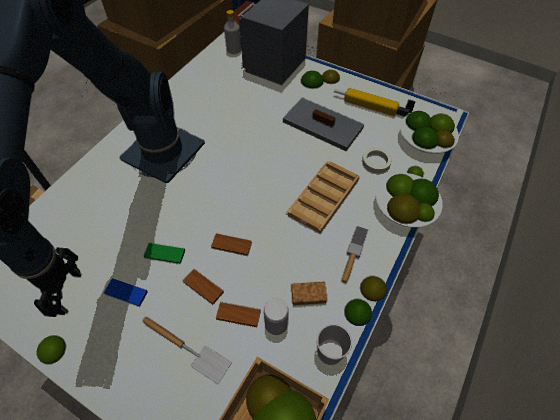

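The top view shows three brown boards at about (332,232), (376,230) and (380,192). The case is at (245,189), the cover at (161,233) with its grip at (158,232), and the green and blue look-alikes are at (370,277) and (414,281). The scene view agrees. Next I'll measure these and zoom in on the case to find which side its mouths are on.

```bash
cat >> h.py <<'E'
def blobs(s,lo,hi,roi,amin=40):
    hsv=cv2.cvtColor(s['color'],cv2.COLOR_BGR2HSV)
    m=cv2.inRange(hsv,np.array(lo),np.array(hi)); k=np.zeros_like(m); x0,y0,x1,y1=roi; k[y0:y1,x0:x1]=m[y0:y1,x0:x1]
    return [c for c in cv2.findContours(k,cv2.RETR_EXTERNAL,cv2.CHAIN_APPROX_NONE)[0] if cv2.contourArea(c)>amin]
def rect(s,c,z):
    P=ray(s,c.reshape(-1,2),z)[:,:2].astype(np.float32)
    (x,y),(w,h),a=cv2.minAreaRect(P*1000)
    if w<h: w,h,a=h,w,a+90
    return round(x),round(y),round(w),round(h),round((a+90)%180-90,1)
E
python3 - <<'E'
from h import *
a=snap('top');b=snap('scene')
h=cv2.cvtColor(a['color'],cv2.COLOR_BGR2HSV)
for p in [(332,232),(376,230),(380,192),(245,174),(245,190),(210,190),(150,210),(158,232),(337,153),(320,250)]: print(p,h[p[1],p[0]])
h=cv2.cvtColor(b['color'],cv2.COLOR_BGR2HSV)
for p in [(232,244),(203,286),(238,314),(310,292),(305,215),(300,120),(323,117)]: print(p,h[p[1],p[0]])
for s,roi in((a,(290,170,470,330)),(b,(150,220,265,340))):
    for c in blobs(s,(3,110,50),(14,255,255),roi): print(rect(s,c,.012),c.reshape(-1,2).mean(0).round())
c1=cv2.resize(a['color'][160:218,200:292],None,fx=6,fy=6,interpolation=cv2.INTER_CUBIC)
c2=cv2.resize(b['color'][155:237,280:368],None,fx=4.2,fy=4.2,interpolation=cv2.INTER_CUBIC)
w=np.zeros((348+0,552,3),np.uint8);im=np.zeros((600,800,3),np.uint8);c2=cv2.resize(c2,(248,231))
im[:348,:552]=c1; im[348:579,:248]=c2;cv2.imwrite('pics/case.png',im)
E
```

```text
(332, 232) [ 13 109 131]
(376, 230) [ 14 112 130]
(380, 192) [ 13 110 130]
(245, 174) [ 18  94 162]
(245, 190) [ 18  94 160]
(210, 190) [ 18  92 161]
(150, 210) [ 98   9 112]
(158, 232) [10 90 91]
(337, 153) [ 16  95 134]
(320, 250) [ 68   6 170]
(232, 244) [ 12 181 104]
(203, 286) [ 13 188  99]
(238, 314) [ 13 187 105]
(310, 292) [ 15 153 108]
(305, 215) [ 18 126 148]
(300, 120) [110  20  78]
(323, 117) [  9 204  30]
(450, -211, 107, 35, 12.4) [332. 232.]
(456, -370, 109, 40, -10.6) [376. 231.]
(595, -391, 107, 31, 19.2) [381. 192.]
(596, -389, 119, 49, 19.4) [238. 314.]
(458, -370, 118, 49, -6.2) [203. 286.]
(452, -207, 119, 49, 16.7) [231. 244.]
```

View pics/case.png

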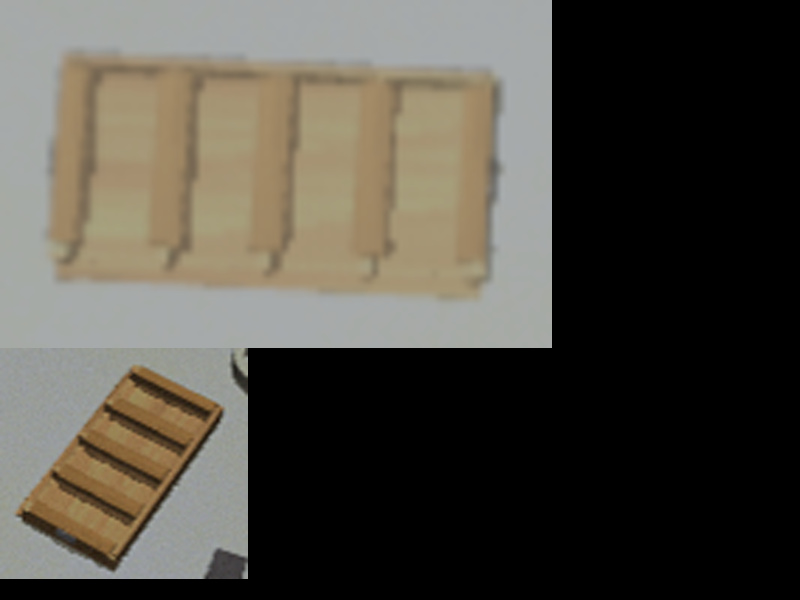

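The crop shows the slots open toward the robot, at the bottom of the top view where the pale ramp is, so case x points roughly along world +x. Next I'll fit the case edges and measure the cover.

Run:
```python
from h import *
a=snap('top');b=snap('scene')
for n,s,roi in(('top',a,(200,160,292,218)),('scene',b,(280,155,368,237))):
    cs=blobs(s,(14,60,60),(24,255,255),roi,800)
    for c in cs:
        hull=cv2.convexHull(c); q=cv2.approxPolyDP(hull,2.0,True).reshape(-1,2)
        print(n,cv2.contourArea(c)); 
        for p in q: print(p,(ray(s,p,.026)[0,:2]*1000).round(),(ray(s,p,0)[0,:2]*1000).round())
        print(rect(s,c,.02))
# cover: grey, darker
for n,s,roi,lo,hi in(('top',a,(130,185,190,280),(0,0,60),(180,60,135)),('scene',b,(275,95,370,152),(90,5,20),(130,80,110))):
    for c in blobs(s,lo,hi,roi,300):
        print(n,rect(s,c,.021),len(c),cv2.approxPolyDP(cv2.convexHull(c),2.5,True).reshape(-1,2).tolist())
for n,s,roi,lo,hi in(('top',a,(150,215,168,248),(0,70,0),(16,255,255)),('scene',b,(308,105,340,130),(0,100,0),(16,255,255))):
    for c in blobs(s,lo,hi,roi,20): print('grip',n,rect(s,c,.053),cv2.boundingRect(c))
for c in blobs(a,(3,85,90),(15,255,160),(310,170,400,255)): print(rect(a,c,.012))
```

```text
top 2524.0
[211 170] [687. 234.] [693. 238.]
[281 173] [670. -25.] [676. -24.]
[279 207] [545. -15.] [548. -15.]
[210 205] [557. 237.] [561. 241.]
[208 198] [583. 244.] [587. 249.]
(615, 110, 267, 137, 86.0)
scene 2375.0
[329 161] [573. 244.] [565. 266.]
[359 176] [695. 235.] [690. 256.]
[322 230] [681. -28.] [676. -13.]
[285 213] [547. -30.] [539. -15.]
(621, 108, 279, 136, 86.1)
top (460, 418, 282, 152, -2.9) 230 [[144, 194], [183, 195], [177, 272], [139, 269]]
scene (462, 415, 286, 163, -3.2) 209 [[283, 118], [303, 98], [363, 126], [343, 149], [291, 125]]
grip top (461, 421, 83, 19, -3.1) (155, 220, 7, 24)
grip scene (466, 408, 96, 47, -2.7) (313, 110, 22, 16)
(451, -206, 114, 44, 16.8)
(457, -368, 115, 45, -6.4)
(595, -388, 113, 44, 19.2)
```

The boards agree between the two views within 2 mm. The case corners need a closer look, so I'll crop it at high zoom with a pixel scale.

Run:
```python
from h import *
b=snap('scene')
f=9
c=cv2.resize(b['color'][158:222,280:366],None,fx=f,fy=f,interpolation=cv2.INTER_CUBIC)
c=cv2.convertScaleAbs(c,alpha=1.4)
c=b['color'][156:236,282:364]; c=cv2.resize(c,None,fx=7.4,fy=7.4,interpolation=cv2.INTER_CUBIC); c=cv2.convertScaleAbs(c,alpha=1.5)
for i in range(0,82,10): cv2.putText(c,str(282+i),(int(i*7.4),10),0,.35,(0,0,255)); cv2.line(c,(int((i+.5)*7.4),12),(int((i+.5)*7.4),20),(0,0,255))
for i in range(0,80,10): cv2.putText(c,str(156+i),(0,int((i+.5)*7.4)),0,.35,(0,0,255))
print(c.shape);cv2.imwrite('pics/case2.png',c)
```

```text
(592, 607, 3)
```

View pics/case2.png

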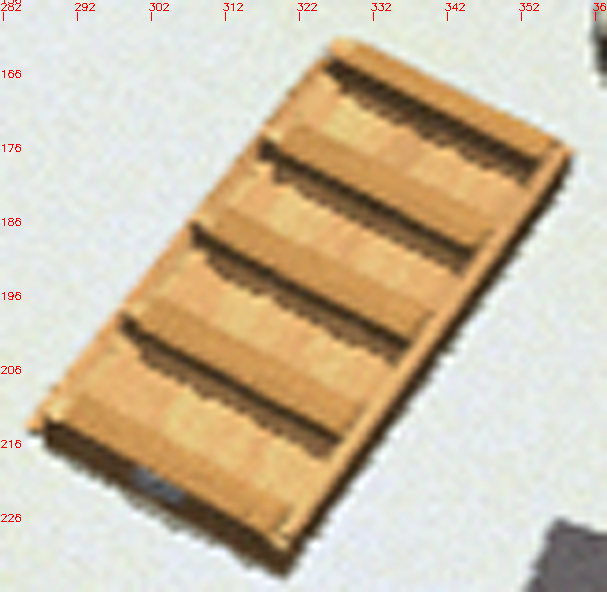

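The crop shows the top-edge corners of the case at crop pixels (572,150) back +y, (290,545) back -y, (338,38) front +y and (50,410) front -y. I'll turn these into points at z=26 mm.

Run:
```python
from h import *
b=snap('scene');a=snap('top')
P=np.array([(572,150),(290,545),(338,38),(50,408)])/7.4+[281.5,155.5]
W=ray(b,P,.026)[:,:2]*1000;print(W.round(1))
# top crop case.png, 6x from (200,160)
Q=np.array([(66,54),(494,72)])/6.+[199.5,159.5]
V=ray(a,Q,.026)[:,:2]*1000;print(V.round(1))
for A in (W[:2],V):
    d=A[0]-A[1];L=np.hypot(*d);ey=d/L;ex=np.array([ey[1],-ey[0]]);c=A.mean(0)-65*ex
    print('len',L,'yaw',np.degrees(np.arctan2(ex[1],ex[0])),'c',c)
```

```text
[[693.6 235.2]
 [676.2 -27.1]
 [566.7 242.2]
 [551.6 -16.7]]
[[693.  235.5]
 [675.9 -27.8]]
len 262.9103945207759 yaw -3.786127577847523 c [620.01798854 108.33174699]
len 263.8028192698902 yaw -3.7169110175448057 c [619.61432998 108.08390386]
```

The two views agree: case centre is about (620,108) mm with yaw -3.75°. Next comes a waypoint helper, then the approach to the first board.

```bash
cat >> h.py <<'E'
from scipy.spatial.transform import Rotation as Ro
C=np.array([620.5,108.2]);CY=-3.75
def case(x,y):
    a=np.radians(CY);return C+[x*np.cos(a)-y*np.sin(a),x*np.sin(a)+y*np.cos(a)]
def go(*W):
    st=get_state();p=np.array(st['tool_pos'])*1000;R=np.array(st['eef_rot'])
    for x,y,z,yaw in W:
        a=np.radians(yaw);T=np.array([[np.cos(a),np.sin(a),0],[np.sin(a),-np.cos(a),0],[0,0,-1]])
        d=R.T@(np.array([x,y,z])-p);r=Ro.from_matrix(R.T@T).as_rotvec(degrees=True)
        print('row',np.round(d/1000,4).tolist(),np.round(r,1).tolist())
    print('t',round(st['t'],2),'p',p.round(1),'yaw',round(np.degrees(np.arctan2(R[1,0],R[0,0])),2),'F',np.round(st['ft_force'],1),'w',round(st['gripper_width']*1000,1),'g',round(st['grip_force'],1))
def board(s,roi):
    lo,hi=((3,85,60),(15,255,160)) if s['R'][0][1]<-.9 else ((3,110,50),(14,255,255))
    for c in blobs(s,lo,hi,roi,150): print(rect(s,c,.012))
E
python3 -c "
from h import *
go((413,-218,100,16.7),(413,-218,20,16.7),(413,-218,0,16.7))"
```

```text
row [0.2786, -0.3002, 0.1313] [-0.0, 0.0, 8.8]
row [0.2786, -0.3002, 0.2113] [-0.0, 0.0, 8.8]
row [0.2786, -0.3002, 0.2313] [-0.0, 0.0, 8.8]
t 0.45 p [ 291.  -609.   231.2] yaw 25.54 F [-0.6 -0.2  0.7] w 85.5 g 0.0
```

Emit:
servo_tool --pt "0.279 -0.3 0.05 0 0 8.8 0.8" --pt "0.279 -0.3 0.08 0 0 8.8 0.8" --pt "0.279 -0.3 0.08 0 0 8.8 0.8" --pt "0.279 -0.3 0.08 0 0 8.8 0.8" --pt "0.279 -0.3 0.08 0 0 8.8 0.8" --pt "0.279 -0.3 0.1 0 0 8.8 0.8" --pt "0.279 -0.3 0.131 0 0 8.8 0.8" --pt "0.279 -0.3 0.131 0 0 8.8 0.8" --pt "0.279 -0.3 0.131 0 0 8.8 0.8" --pt "0.279 -0.3 0.131 0 0 8.8 0.8" --pt "0.279 -0.3 0.131 0 0 8.8 0.8"

```text
t: 1.82
tool_pos: [0.4135, -0.2194, 0.1011]
eef_rot: [[0.958, 0.286, 0.001], [0.286, -0.958, -0.001], [0.001, 0.001, -1.0]]
ft_force: [0.5, -0.0, -0.5]
gripper_width: 0.0682
grip_force: 0.0
```

```bash
python3 -c "
from h import *
b=snap('scene','s1.png');a=snap('top','t1.png')
board(b,(150,220,265,340))
go((413,-218,40,16.7),(413,-218,0,16.7))"
```

```text
(596, -390, 119, 50, 19.3)
(458, -370, 119, 49, -6.8)
(451, -208, 120, 49, 17.2)
row [-0.0002, -0.001, 0.0608] [0.0, -0.0, -0.0]
row [-0.0002, -0.0011, 0.1008] [0.0, -0.0, -0.0]
t 1.93 p [ 413.4 -218.9  100.8] yaw 16.66 F [ 0.5 -0.9 -0.3] w 68.2 g 0.0
```

View pics/s1.png

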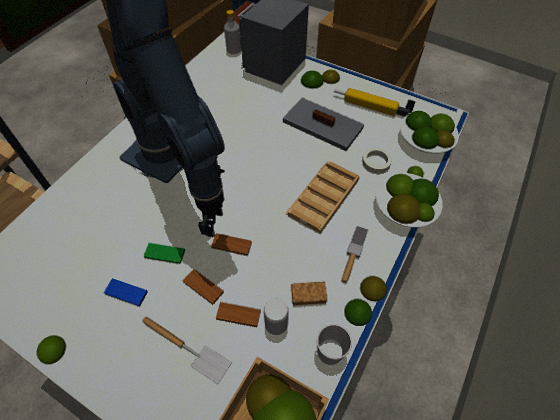

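The arm has left its start corner and only three brown boards are on the bench. The gripper stands over the rear end of the first one at about (231,244). Now I'll descend and grip it.

Emit:
servo_tool --pt "0 -0.001 0.04 0 0 0 0.8" --pt "0 -0.001 0.08 0 0 0 0.8" --pt "0 -0.001 0.1 0 0 0 0.8" --pt "0 -0.001 0.102 0 0 0 0.8" --pt "0 -0.001 0.102 0 0 0 0.3" --pt "0 -0.001 0.102 0 0 0 0.3" --pt "0 -0.001 0.102 0 0 0 0.3" --pt "0 -0.001 0.102 0 0 0 0.3" --pt "0 -0.001 0.102 0 0 0 0.3" --squeeze 60

```text
t: 3.05
tool_pos: [0.4137, -0.2175, -0.0006]
eef_rot: [[0.958, 0.288, 0.002], [0.288, -0.958, -0.001], [0.001, 0.001, -1.0]]
ft_force: [-1.1, 0.1, 7.7]
gripper_width: 0.0481
grip_force: 62.8
```

```bash
python3 -c "
from h import *
# grip 40mm behind centre; slot3 ; z of TCP when on bench ~0 -> slot z +8
s=93
P=[case(x,s) for x in (-200,-170,-103-0,-82)]
go((413,-218,60,16.7),*[(p[0],p[1],z,CY) for p,z in zip([P[0],P[0],P[1],P[3]],(60,8,8,8))])"
```

```text
row [-0.0007, 0.0004, -0.0606] [0.1, -0.1, 0.0]
row [0.1371, -0.4094, -0.061] [0.1, -0.1, 20.5]
row [0.137, -0.4094, -0.009] [0.1, -0.1, 20.5]
row [0.1651, -0.399, -0.0089] [0.1, -0.1, 20.5]
row [0.2475, -0.3682, -0.0087] [0.1, -0.1, 20.5]
t 3.05 p [ 413.7 -217.5   -0.6] yaw 16.73 F [-1.1  0.1  7.7] w 48.1 g 62.8
```

Gripped, width 48 mm at 63 N. Now I'll lift it and carry it to the front of slot 3, going round through x = 0.47 to stay in reach.

Emit:
servo_tool --pt "0 0 -0.04 0 0 0 0.3" --pt "0.01 -0.01 -0.075 0 0 0 0.3" --pt "0.05 -0.065 -0.08 0 0 6 0.3" --pt "0.085 -0.12 -0.08 0 0 12 0.3" --pt "0.117 -0.175 -0.08 0 0 17 0.3" --pt "0.125 -0.23 -0.08 0 0 20.5 0.3" --pt "0.131 -0.29 -0.08 0 0 20.5 0.3" --pt "0.137 -0.35 -0.08 0 0 20.5 0.3" --pt "0.137 -0.405 -0.08 0 0 20.5 0.3" --pt "0.137 -0.409 -0.08 0 0 20.5 0.3" --pt "0.137 -0.409 -0.08 0 0 20.5 0.3" --pt "0.137 -0.409 -0.08 0 0 20.5 0.3"

```text
t: 4.55
tool_pos: [0.427, 0.2125, 0.0786]
eef_rot: [[0.998, -0.068, 0.0], [-0.068, -0.998, -0.0], [0.0, 0.0, -1.0]]
ft_force: [-0.6, -1.2, -0.7]
gripper_width: 0.0484
grip_force: 62.7
```

```bash
python3 -c "
from h import *
b=snap('scene','s2.png');a=snap('top','t2.png')
print(case(-65,93))
board(b,(220,130,330,230));board(a,(180,150,280,300))
for c in blobs(b,(3,110,50),(14,255,255),(220,130,330,230),100):print('z',rect(b,c,.092-.006))
s=93
P=[case(x,s) for x in (-200,-170,-82)]
go(*[(p[0],p[1],z,CY) for p,z in zip([P[0],P[0],P[1],P[2]],(40,8,8,8))])"
```

```text
[561.72166101 205.25208326]
(437, 277, 120, 52, -5.0)
(494, 219, 77, 48, -1.1)
z (468, 214, 112, 48, -5.0)
row [-0.0002, -0.0015, 0.0385] [0.0, -0.0, -0.2]
row [-0.0002, -0.0015, 0.0705] [0.0, -0.0, -0.2]
row [0.0298, -0.0016, 0.0705] [0.0, -0.0, -0.2]
row [0.1178, -0.0018, 0.0705] [0.0, -0.0, -0.2]
t 4.65 p [427.1 212.6  78.5] yaw -3.91 F [ 0.3 -0.2 -1.3] w 48.5 g 62.7
```

View pics/s2.png

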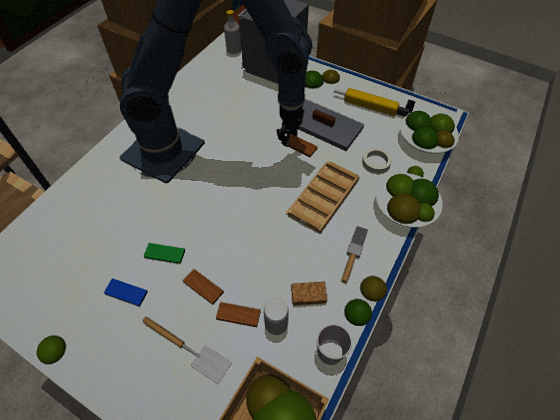

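The board is held level about 80 mm up in front of slot 3, at about (300,145), and the other things are undisturbed. I'll lower it and enter the mouth.

Emit:
servo_tool --pt "0 -0.0015 0.04 0 0 -0.2 0.3" --pt "0 -0.0015 0.065 0 0 -0.2 0.3" --pt "0 -0.0015 0.0705 0 0 -0.2 0.3" --pt "0.015 -0.0015 0.0705 0 0 -0.2 0.3" --pt "0.028 -0.0015 0.0705 0 0 -0.2 0.3" --pt "0.035 -0.0015 0.0705 0 0 -0.2 0.3" --pt "0.042 -0.0015 0.0705 0 0 -0.2 0.3" --pt "0.05 -0.0015 0.0705 0 0 -0.2 0.3" --pt "0.05 -0.0015 0.0705 0 0 -0.2 0.3"

```text
t: 5.78
tool_pos: [0.4771, 0.2122, 0.0079]
eef_rot: [[0.998, -0.062, 0.001], [-0.062, -0.998, 0.0], [0.001, -0.0, -1.0]]
ft_force: [0.2, 0.4, -1.5]
gripper_width: 0.0479
grip_force: 62.7
```

```bash
python3 -c "
from h import *
P=case(-82,93); go((*P,8,CY)); st=get_state();print(st['torque'])
b=snap('scene');a=snap('top')
f=lambda s,x0,y0:cv2.resize(s['color'][y0:y0+60,x0:x0+70],None,fx=5.6,fy=5.6,interpolation=cv2.INTER_CUBIC)
cv2.imwrite('pics/ins1.png',np.hstack([f(b,280,130),f(a,190,165)]))"
```

```text
row [0.0678, 0.0016, -0.0001] [-0.0, -0.0, 0.2]
t 5.78 p [477.1 212.2   7.9] yaw -3.58 F [ 0.2  0.4 -1.5] w 47.9 g 62.7
[ 0.02532153  0.03803506 -0.00602724]
```

View pics/ins1.png

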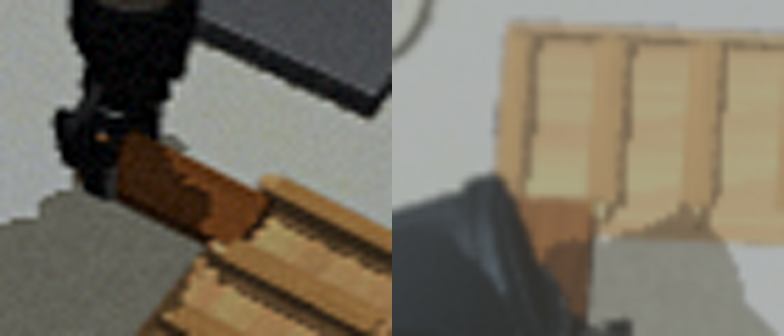

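The board's nose is in the mouth and there is no contact force. I'll correct y by 1.5 mm and carry on in.

Emit:
servo_tool --pt "0.005 0.0015 0 0 0 0.1 0.3" --pt "0.015 0.0015 0 0 0 0.1 0.3" --pt "0.025 0.0015 0 0 0 0.1 0.3" --pt "0.035 0.0015 0 0 0 0.1 0.3" --pt "0.045 0.0015 0 0 0 0.1 0.3" --pt "0.055 0.0015 0 0 0 0.1 0.3" --pt "0.064 0.0015 0 0 0 0.1 0.3" --pt "0.064 0.0015 0 0 0 0.1 0.3"

```text
t: 6.88
tool_pos: [0.5411, 0.2067, 0.0078]
eef_rot: [[0.998, -0.064, 0.001], [-0.064, -0.998, 0.0], [0.001, -0.0, -1.0]]
ft_force: [0.1, -0.7, -1.0]
gripper_width: 0.0479
grip_force: 62.7
```

```bash
python3 -c "
from h import *
P=case(-82,93); go((*P,8,CY))"
```

```text
row [0.0037, 0.0, -0.0002] [-0.0, -0.0, 0.1]
t 6.88 p [541.1 206.7   7.8] yaw -3.69 F [ 0.1 -0.7 -1. ] w 47.9 g 62.7
```

Emit:
servo_tool --pt "0 0 0 0 0 0 0.8" --pt "0 0 0 0 0 0 0.8" --pt "0 0 0 0 0 0 0.8" --pt "0 0 -0.03 0 0 0 0.8" --pt "-0.02 0 -0.04 0 0 0 0" --pt "-0.044 0 -0.04 0 0 0 0" --pt "-0.044 0 -0.04 0 0 0 0" --pt "-0.044 0 -0.03 0 0 0 0" --pt "-0.044 0 -0.01 0 0 0 0" --pt "-0.044 0 -0.002 0 0 0 0" --pt "-0.044 0 -0.002 0 0 0 0"

```text
t: 8.25
tool_pos: [0.4964, 0.2092, 0.009]
eef_rot: [[0.998, -0.064, -0.001], [-0.064, -0.998, -0.001], [-0.001, 0.001, -1.0]]
ft_force: [1.0, 0.5, 0.1]
gripper_width: -0.0004
grip_force: 0.0
```

```bash
python3 -c "
from h import *
go((*case(-90,93),10,CY),(*case(-75,93),10,CY))
b=snap('scene');
f=lambda s,x0,y0:cv2.resize(s['color'][y0:y0+60,x0:x0+70],None,fx=5.6,fy=5.6,interpolation=cv2.INTER_CUBIC)
cv2.imwrite('pics/ins2.png',f(b,280,130))"
```

```text
row [0.0405, -0.0003, -0.0011] [0.0, 0.1, 0.1]
row [0.0555, -0.0003, -0.0011] [0.0, 0.1, 0.1]
t 8.25 p [496.4 209.2   9. ] yaw -3.68 F [1.  0.5 0.1] w -0.4 g 0.0
```

View pics/ins2.png

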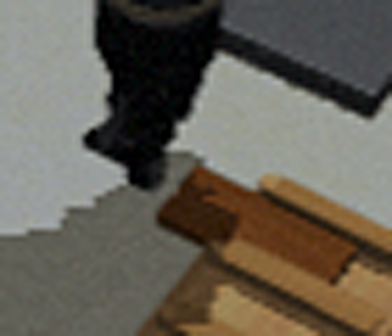

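The board lies in slot 3 with about 45 mm sticking out, and the shut fingers stand behind its rear end. Now I'll push.

Emit:
servo_tool --pt "0.01 0 -0.001 0 0 0 0" --pt "0.018 0 -0.001 0 0 0 0" --pt "0.024 0 -0.001 0 0 0 0" --pt "0.03 0 -0.001 0 0 0 0" --pt "0.036 0 -0.001 0 0 0 0" --pt "0.042 0 -0.001 0 0 0 0" --pt "0.046 0 -0.001 0 0 0 0" --pt "0.05 0 -0.001 0 0 0 0" --pt "0.05 0 -0.001 0 0 0 0"

```text
t: 9.43
tool_pos: [0.5467, 0.2063, 0.0108]
eef_rot: [[0.998, -0.064, 0.0], [-0.064, -0.998, 0.0], [0.0, -0.0, -1.0]]
ft_force: [-0.2, 0.8, -0.3]
gripper_width: -0.0001
grip_force: 0.0
```

```bash
python3 -c "
from h import *
go((*case(-75,93),10,CY))
b=snap('scene')
for c in blobs(b,(3,110,50),(14,255,255),(280,130,370,230),100):print(rect(b,c,.018))
f=lambda s,x0,y0:cv2.resize(s['color'][y0:y0+60,x0:x0+70],None,fx=5.6,fy=5.6,interpolation=cv2.INTER_CUBIC)
cv2.imwrite('pics/ins3.png',f(b,290,140))"
```

```text
row [0.0051, 0.0001, 0.0008] [-0.0, -0.0, 0.1]
t 9.43 p [546.7 206.3  10.8] yaw -3.67 F [-0.2  0.8 -0.3] w -0.1 g 0.0
(620, 206, 122, 48, -2.7)
```

View pics/ins3.png

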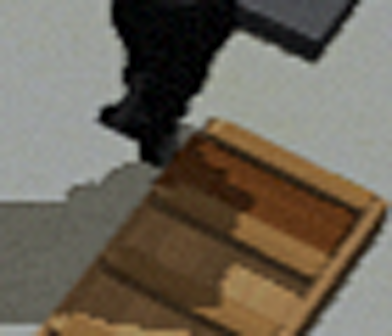

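The board is nearly home. I'll keep pushing gently until the back wall pushes back.

Emit:
servo_tool --pt "0.002 0 0 0 0 0 0" --pt "0.004 0 0 0 0 0 0" --pt "0.006 0 0 0 0 0 0" --pt "0.007 0 0 0 0 0 0" --pt "0.007 0 0 0 0 0 0"

```text
t: 10.1
tool_pos: [0.5525, 0.206, 0.0107]
eef_rot: [[0.998, -0.064, -0.001], [-0.064, -0.998, -0.0], [-0.001, 0.0, -1.0]]
ft_force: [-4.1, 1.3, 1.8]
gripper_width: 0.0002
grip_force: 2.0
```

Emit:
servo_tool --pt "0.001 0 0 0 0 0 0" --pt "0.002 0 0 0 0 0 0" --pt "0.002 0 0 0 0 0 0"

```text
t: 10.48
tool_pos: [0.5526, 0.206, 0.0106]
eef_rot: [[0.998, -0.063, -0.005], [-0.063, -0.998, -0.0], [-0.005, 0.001, -1.0]]
ft_force: [-10.6, 0.4, 7.0]
gripper_width: 0.0001
grip_force: 5.1
```

The board stopped at TCP case-x -74 mm while the force rose to 10.6 N, so it is home and the case estimate holds. I'll back off and check the remaining boards.

Emit:
servo_tool --pt "-0.015 0 0 0 0 0 0" --pt "-0.02 0 -0.04 0 0 0 0" --pt "-0.03 0.03 -0.09 0 0 0 0.5" --pt "-0.05 0.09 -0.1 0 0 0 0.8" --pt "-0.06 0.15 -0.1 0 0 0 0.8" --pt "-0.07 0.21 -0.1 0 0 0 0.8" --pt "-0.08 0.27 -0.1 0 0 0 0.8" --pt "-0.09 0.33 -0.1 0 0 0 0.8" --pt "-0.09 0.39 -0.1 0 0 0 0.8" --pt "-0.09 0.44 -0.1 0 0 0 0.8" --pt "-0.09 0.44 -0.1 0 0 0 0.8"

```text
t: 11.85
tool_pos: [0.4366, -0.2322, 0.1111]
eef_rot: [[0.997, -0.071, 0.002], [-0.071, -0.997, -0.003], [0.002, 0.003, -1.0]]
ft_force: [-0.3, 0.2, -0.8]
gripper_width: 0.0684
grip_force: 0.0
```

```bash
python3 -c "
from h import *
b=snap('scene','s3.png')
board(b,(140,220,265,350))
for c in blobs(b,(3,110,50),(14,255,255),(280,130,370,230),100):print(rect(b,c,.018))
for c in blobs(b,(90,5,20),(130,80,110),(275,90,370,155),300): print('cover',rect(b,c,.021))
x,y,yaw=458,-370,-6.5
a=np.radians(yaw);g=np.array([x,y])-39*np.array([np.cos(a),np.sin(a)])
go((*g,60,yaw),(*g,-1,yaw))"
```

```text
(596, -390, 119, 50, 19.1)
(458, -370, 118, 50, -6.5)
(623, 205, 120, 50, -4.2)
cover (462, 414, 287, 161, -3.0)
row [-0.0084, 0.137, 0.051] [0.1, -0.1, 2.6]
row [-0.0085, 0.137, 0.112] [0.1, -0.1, 2.6]
t 11.9 p [ 436.9 -229.4  110.9] yaw -3.89 F [-0.5  0.8  0.4] w 67.9 g 0.0
```

Emit:
servo_tool --pt "-0.008 0.06 0.03 0 0 2.6 0.8" --pt "-0.008 0.12 0.05 0 0 2.6 0.8" --pt "-0.008 0.137 0.07 0 0 2.6 0.8" --pt "-0.008 0.137 0.095 0 0 2.6 0.8" --pt "-0.008 0.137 0.11 0 0 2.6 0.8" --pt "-0.008 0.137 0.111 0 0 2.6 0.8" --pt "-0.008 0.137 0.111 0 0 2.6 0.3" --pt "-0.008 0.137 0.111 0 0 2.6 0.3" --pt "-0.008 0.137 0.111 0 0 2.6 0.3" --pt "-0.008 0.137 0.111 0 0 2.6 0.3"

```text
t: 13.15
tool_pos: [0.4214, -0.3636, 0.001]
eef_rot: [[0.994, -0.108, 0.002], [-0.108, -0.994, -0.001], [0.002, 0.0, -1.0]]
ft_force: [-1.2, 2.4, 8.4]
gripper_width: 0.0482
grip_force: 62.5
```

```bash
python3 -c "
from h import *
P=[case(x,31) for x in (-195,-170,-86)]
go((410,-365,80,-6.5),(470,0,80,CY),*[(p[0],p[1],z,CY) for p,z in zip([P[0],P[0],P[1],P[2]],(80,8,8,8))])"
```

```text
row [-0.011, 0.0026, -0.079] [0.0, -0.1, 0.3]
row [0.009, -0.3667, -0.0792] [0.0, -0.1, -2.5]
row [-0.0492, -0.5132, -0.0793] [0.0, -0.1, -2.5]
row [-0.0494, -0.5132, -0.0073] [0.0, -0.1, -2.5]
row [-0.0244, -0.5143, -0.0073] [0.0, -0.1, -2.5]
row [0.0595, -0.5179, -0.0071] [0.0, -0.1, -2.5]
t 13.15 p [ 421.4 -363.6    1. ] yaw -6.23 F [-1.2  2.4  8.4] w 48.2 g 62.5
```

Emit:
servo_tool --pt "0 0 -0.04 0 0 0 0.3" --pt "0.0 -0.01 -0.075 0 0 0 0.3" --pt "0.01 -0.07 -0.08 0 0 -1 0.3" --pt "0.02 -0.13 -0.08 0 0 -2.5 0.3" --pt "0.02 -0.19 -0.08 0 0 -2.5 0.3" --pt "0.02 -0.25 -0.08 0 0 -2.5 0.3" --pt "0.02 -0.31 -0.08 0 0 -2.5 0.3" --pt "0.009 -0.365 -0.08 0 0 -2.5 0.3" --pt "-0.015 -0.42 -0.08 0 0 -2.5 0.3" --pt "-0.035 -0.475 -0.08 0 0 -2.5 0.3" --pt "-0.049 -0.513 -0.08 0 0 -2.5 0.3" --pt "-0.049 -0.513 -0.08 0 0 -2.5 0.3"

```text
t: 14.65
tool_pos: [0.4271, 0.1553, 0.0802]
eef_rot: [[0.998, -0.059, 0.001], [-0.059, -0.998, 0.002], [0.0, -0.002, -1.0]]
ft_force: [0.1, 0.5, -0.7]
gripper_width: 0.0478
grip_force: 62.3
```

Emit:
servo_tool --pt "0 0 0 0 0 0 0.3" --pt "0 0 0.02 0 0 0 0.3" --pt "0 0 0.02 0 0 0 0.3" --pt "0 0 0.02 0 0 0 0.3"

```text
t: 15.15
tool_pos: [0.4282, 0.1505, 0.0602]
eef_rot: [[0.998, -0.067, 0.0], [-0.067, -0.998, -0.0], [0.0, 0.0, -1.0]]
ft_force: [-0.1, -0.7, -1.2]
gripper_width: 0.0483
grip_force: 62.3
```

```bash
python3 -c "
from h import *
P=[case(x,31) for x in (-195,-170,-145,-86)]
go(*[(p[0],p[1],8,CY) for p in P])"
```

```text
row [-0.0004, -0.0013, 0.0522] [0.0, -0.0, -0.1]
row [0.0246, -0.0014, 0.0522] [0.0, -0.0, -0.1]
row [0.0496, -0.0014, 0.0522] [0.0, -0.0, -0.1]
row [0.1086, -0.0016, 0.0522] [0.0, -0.0, -0.1]
t 15.15 p [428.2 150.5  60.2] yaw -3.87 F [-0.1 -0.7 -1.2] w 48.3 g 62.3
```

Emit:
servo_tool --pt "0 -0.001 0.03 0 0 -0.1 0.3" --pt "0 -0.001 0.052 0 0 -0.1 0.3" --pt "0.015 -0.001 0.052 0 0 -0.1 0.3" --pt "0.025 -0.001 0.052 0 0 -0.1 0.3" --pt "0.033 -0.001 0.052 0 0 -0.1 0.3" --pt "0.041 -0.001 0.052 0 0 -0.1 0.3" --pt "0.05 -0.001 0.052 0 0 -0.1 0.3" --pt "0.05 -0.001 0.052 0 0 -0.1 0.3"

```text
t: 16.15
tool_pos: [0.4789, 0.1494, 0.008]
eef_rot: [[0.998, -0.064, 0.001], [-0.064, -0.998, 0.0], [0.001, -0.0, -1.0]]
ft_force: [1.0, 0.6, -0.9]
gripper_width: 0.0481
grip_force: 62.3
```

```bash
python3 -c "
from h import *
go((*case(-86,31),8,CY))
b=snap('scene')
f=lambda s,x0,y0:cv2.resize(s['color'][y0:y0+60,x0:x0+70],None,fx=5.6,fy=5.6,interpolation=cv2.INTER_CUBIC)
cv2.imwrite('pics/ins4.png',f(b,280,145))"
```

```text
row [0.058, 0.0009, 0.0] [-0.0, -0.1, 0.1]
t 16.15 p [478.9 149.4   8. ] yaw -3.66 F [ 1.   0.6 -0.9] w 48.1 g 62.3
```

View pics/ins4.png

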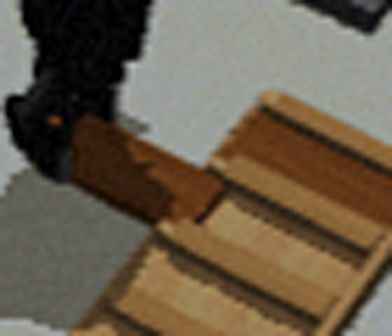

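The board's nose is inside slot 2, free of contact, and the first board lies home in slot 3. I'll push this one in, release it and get behind it.

Emit:
servo_tool --pt "0.008 0.0005 0 0 0 0.1 0.3" --pt "0.018 0.0008 0 0 0 0.1 0.3" --pt "0.028 0.0008 0 0 0 0.1 0.3" --pt "0.038 0.0008 0 0 0 0.1 0.3" --pt "0.048 0.0008 0 0 0 0.1 0.3" --pt "0.058 0.0008 0 0 0 0.1 0.3" --pt "0.058 0.0008 0 0 0 0.1 0.3"

```text
t: 17.08
tool_pos: [0.5375, 0.1452, 0.0079]
eef_rot: [[0.998, -0.065, 0.002], [-0.065, -0.998, 0.001], [0.002, -0.001, -1.0]]
ft_force: [2.9, 4.9, -1.2]
gripper_width: 0.0476
grip_force: 62.1
```

Emit:
servo_tool --pt "0 0 0 0 0 0 0.8" --pt "0 0 0 0 0 0 0.8" --pt "0 0 0 0 0 0 0.8" --pt "0 0 -0.03 0 0 0 0.8" --pt "-0.02 0 -0.04 0 0 0 0" --pt "-0.044 0 -0.04 0 0 0 0" --pt "-0.044 0 -0.04 0 0 0 0" --pt "-0.044 0 -0.03 0 0 0 0" --pt "-0.044 0 -0.01 0 0 0 0" --pt "-0.044 0 -0.003 0 0 0 0" --pt "-0.044 0 -0.003 0 0 0 0" --pt "-0.044 0 -0.003 0 0 0 0"

```text
t: 18.58
tool_pos: [0.4921, 0.1476, 0.0111]
eef_rot: [[0.998, -0.066, 0.0], [-0.066, -0.998, 0.0], [0.0, -0.0, -1.0]]
ft_force: [-0.6, -0.1, 0.3]
gripper_width: 0.0003
grip_force: 0.0
```

```bash
python3 -c "
from h import *
go((*case(-75,31),10,CY))
b=snap('scene')
for c in blobs(b,(3,110,50),(14,255,255),(280,130,370,230),100):print(rect(b,c,.018))"
```

```text
row [0.0557, -0.0001, 0.0011] [-0.0, -0.0, -0.0]
t 18.57 p [492.1 147.6  11.1] yaw -3.78 F [-0.6 -0.1  0.3] w 0.3 g 0.0
(576, 145, 124, 49, -2.2)
(622, 209, 120, 46, 1.7)
```

Emit:
servo_tool --pt "0.01 0 0 0 0 0 0" --pt "0.018 0 0 0 0 0 0" --pt "0.025 0 0 0 0 0 0" --pt "0.032 0 0 0 0 0 0" --pt "0.039 0 0 0 0 0 0" --pt "0.045 0 0 0 0 0 0" --pt "0.05 0 0 0 0 0 0" --pt "0.053 0 0 0 0 0 0" --pt "0.055 0 0 0 0 0 0" --pt "0.057 0 0 0 0 0 0" --pt "0.057 0 0 0 0 0 0"

```text
t: 20.0
tool_pos: [0.5483, 0.144, 0.0107]
eef_rot: [[0.998, -0.065, -0.001], [-0.065, -0.998, 0.0], [-0.001, 0.0, -1.0]]
ft_force: [-2.4, -0.2, -0.1]
gripper_width: 0.0001
grip_force: 0.8
```

Emit:
servo_tool --pt "0.001 0 0 0 0 0 0" --pt "0.003 0 0 0 0 0 0" --pt "0.004 0 0 0 0 0 0" --pt "0.004 0 0 0 0 0 0"

```text
t: 20.5
tool_pos: [0.5484, 0.1439, 0.0104]
eef_rot: [[0.998, -0.065, -0.008], [-0.065, -0.998, -0.0], [-0.008, 0.001, -1.0]]
ft_force: [-13.7, 1.4, 8.5]
gripper_width: -0.0001
grip_force: 6.6
```

The second board is home too, stopping at the same case-x with 13.7 N. Now to the third.

Emit:
servo_tool --pt "-0.015 0 0 0 0 0 0" --pt "-0.02 0 -0.04 0 0 0 0" --pt "-0.01 0.04 -0.09 0 0 0 0.5" --pt "0 0.1 -0.1 0 0 -6 0.8" --pt "0.01 0.16 -0.1 0 0 -12 0.8" --pt "0.02 0.22 -0.1 0 0 -18 0.8" --pt "0.03 0.28 -0.1 0 0 -23 0.8" --pt "0.03 0.34 -0.1 0 0 -23 0.8" --pt "0.04 0.4 -0.1 0 0 -23 0.8" --pt "0.04 0.45 -0.1 0 0 -23 0.8" --pt "0.04 0.48 -0.1 0 0 -23 0.8" --pt "0.04 0.48 -0.1 0 0 -23 0.8"

```text
t: 22.0
tool_pos: [0.56, -0.3419, 0.1108]
eef_rot: [[0.946, 0.325, 0.0], [0.325, -0.946, -0.002], [-0.001, 0.002, -1.0]]
ft_force: [0.7, 1.1, 0.7]
gripper_width: 0.0684
grip_force: 0.0
```

```bash
sed -i 's/C=np.array.*/C=np.array([620.5,109.2]);CY=-3.75/' h.py; python3 -c "
from h import *
b=snap('scene','s4.png');a=snap('top')
board(b,(140,220,265,350));board(a,(350,170,400,210))
for c in blobs(b,(3,110,50),(14,255,255),(280,130,370,230),100):print(rect(b,c,.018))
for c in blobs(b,(90,5,20),(130,80,110),(275,90,370,155),300): print('cover',rect(b,c,.021))
x,y,yaw=596,-390,19.2
a=np.radians(yaw);g=np.array([x,y])-39*np.array([np.cos(a),np.sin(a)])
go((*g,60,yaw),(*g,-1,yaw))"
```

```text
(596, -389, 119, 48, 19.3)
(618, 143, 118, 48, -5.6)
(622, 208, 119, 42, -0.9)
cover (462, 414, 287, 161, -3.0)
row [-0.0234, 0.0608, 0.0506] [-0.0, -0.0, 0.0]
row [-0.0234, 0.0608, 0.1116] [-0.0, -0.0, 0.0]
t 22.1 p [ 561.2 -337.7  110.7] yaw 19.22 F [-0.8  1.4 -0.1] w 68.2 g 0.0
```

Emit:
servo_tool --pt "-0.023 0.055 0.03 0 0 0 0.8" --pt "-0.023 0.0605 0.06 0 0 0 0.8" --pt "-0.023 0.0605 0.095 0 0 0 0.8" --pt "-0.023 0.0605 0.11 0 0 0 0.8" --pt "-0.023 0.0605 0.1115 0 0 0 0.8" --pt "-0.023 0.0605 0.1115 0 0 0 0.3" --pt "-0.023 0.0605 0.1115 0 0 0 0.3" --pt "-0.023 0.0605 0.1115 0 0 0 0.3" --pt "-0.023 0.0605 0.1115 0 0 0 0.3"

```text
t: 23.22
tool_pos: [0.5604, -0.403, 0.0012]
eef_rot: [[0.944, 0.33, 0.003], [0.33, -0.944, -0.001], [0.002, 0.002, -1.0]]
ft_force: [0.3, 0.7, 7.1]
gripper_width: 0.048
grip_force: 62.6
```

```bash
python3 -c "
from h import *
P=[case(x,-31) for x in (-190,)]
go((520,-250,80,12),(480,-100,80,CY),(*P[0],80,CY))"
```

```text
row [0.0125, -0.1576, -0.0791] [0.1, -0.1, 7.3]
row [0.0242, -0.3124, -0.0794] [0.1, -0.1, 23.0]
row [0.0388, -0.5093, -0.0798] [0.1, -0.1, 23.0]
t 23.23 p [ 560.4 -403.     1.2] yaw 19.25 F [0.3 0.7 7.1] w 48.0 g 62.6
```

Emit:
servo_tool --pt "0 0 -0.04 0 0 0 0.3" --pt "0.0 -0.02 -0.075 0 0 0 0.3" --pt "0.005 -0.08 -0.08 0 0 3 0.3" --pt "0.012 -0.14 -0.08 0 0 7 0.3" --pt "0.016 -0.2 -0.08 0 0 13 0.3" --pt "0.02 -0.26 -0.08 0 0 18 0.3" --pt "0.024 -0.315 -0.08 0 0 23 0.3" --pt "0.028 -0.37 -0.08 0 0 23 0.3" --pt "0.032 -0.425 -0.08 0 0 23 0.3" --pt "0.036 -0.475 -0.08 0 0 23 0.3" --pt "0.039 -0.509 -0.08 0 0 23 0.3" --pt "0.039 -0.509 -0.08 0 0 23 0.3"

```text
t: 24.72
tool_pos: [0.428, 0.0937, 0.0798]
eef_rot: [[0.998, -0.06, 0.001], [-0.06, -0.998, 0.002], [0.001, -0.002, -1.0]]
ft_force: [0.3, -0.8, -0.9]
gripper_width: 0.0482
grip_force: 62.3
```

Emit:
servo_tool --pt "0 0 0 0 0 0 0.3" --pt "0 0 0.02 0 0 0 0.3" --pt "0 0 0.02 0 0 0 0.3" --pt "0 0 0.02 0 0 0 0.3"

```text
t: 25.22
tool_pos: [0.4287, 0.0899, 0.0597]
eef_rot: [[0.998, -0.067, 0.0], [-0.067, -0.998, -0.0], [0.0, 0.0, -1.0]]
ft_force: [-0.6, -0.0, -1.2]
gripper_width: 0.0482
grip_force: 62.3
```

```bash
python3 -c "
from h import *
P=[case(x,-31) for x in (-190,-165,-140,-86)]
go(*[(p[0],p[1],8,CY) for p in P])"
```

```text
row [0.0001, -0.0009, 0.0517] [0.0, -0.0, -0.1]
row [0.0251, -0.0009, 0.0517] [0.0, -0.0, -0.1]
row [0.0501, -0.001, 0.0517] [0.0, -0.0, -0.1]
row [0.1041, -0.0011, 0.0517] [0.0, -0.0, -0.1]
t 25.23 p [428.7  89.9  59.7] yaw -3.86 F [-0.6 -0.  -1.2] w 48.2 g 62.3
```

Emit:
servo_tool --pt "0 0 0.03 0 0 -0.1 0.3" --pt "0 0 0.052 0 0 -0.1 0.3" --pt "0.015 0 0.052 0 0 -0.1 0.3" --pt "0.025 0 0.052 0 0 -0.1 0.3" --pt "0.033 0 0.052 0 0 -0.1 0.3" --pt "0.041 0 0.052 0 0 -0.1 0.3" --pt "0.05 0 0.052 0 0 -0.1 0.3" --pt "0.05 0 0.052 0 0 -0.1 0.3" --pt "0.05 0 0.052 0 0 -0.1 0.3"

```text
t: 26.35
tool_pos: [0.4779, 0.0875, 0.0073]
eef_rot: [[0.998, -0.064, -0.0], [-0.064, -0.998, -0.0], [-0.0, 0.0, -1.0]]
ft_force: [-0.8, -0.2, -0.6]
gripper_width: 0.048
grip_force: 62.4
```

```bash
python3 -c "
from h import *
go((*case(-86,-31),8,CY))"
```

```text
row [0.0548, 0.0001, -0.0008] [0.0, 0.0, 0.1]
t 26.35 p [477.9  87.5   7.3] yaw -3.66 F [-0.8 -0.2 -0.6] w 48.0 g 62.4
```

Emit:
servo_tool --pt "0.008 0 -0.0005 0 0 0.1 0.3" --pt "0.018 0 -0.0005 0 0 0.1 0.3" --pt "0.028 0 -0.0005 0 0 0.1 0.3" --pt "0.038 0 -0.0005 0 0 0.1 0.3" --pt "0.048 0 -0.0005 0 0 0.1 0.3" --pt "0.055 0 -0.0005 0 0 0.1 0.3" --pt "0.055 0 -0.0005 0 0 0.1 0.3"

```text
t: 27.22
tool_pos: [0.5336, 0.0839, 0.0077]
eef_rot: [[0.998, -0.066, 0.0], [-0.066, -0.998, -0.0], [0.0, 0.0, -1.0]]
ft_force: [-0.7, 0.1, -0.9]
gripper_width: 0.0481
grip_force: 62.4
```

Emit:
servo_tool --pt "0 0 0 0 0 0 0.8" --pt "0 0 0 0 0 0 0.8" --pt "0 0 0 0 0 0 0.8" --pt "0 0 -0.03 0 0 0 0.8" --pt "-0.02 0 -0.04 0 0 0 0" --pt "-0.044 0 -0.04 0 0 0 0" --pt "-0.044 0 -0.04 0 0 0 0" --pt "-0.044 0 -0.03 0 0 0 0" --pt "-0.044 0 -0.01 0 0 0 0" --pt "-0.044 0 -0.003 0 0 0 0" --pt "-0.044 0 -0.003 0 0 0 0" --pt "-0.044 0 -0.003 0 0 0 0"

```text
t: 28.72
tool_pos: [0.4896, 0.0868, 0.011]
eef_rot: [[0.998, -0.066, 0.0], [-0.066, -0.998, 0.0], [0.0, -0.0, -1.0]]
ft_force: [-0.7, -0.4, 0.0]
gripper_width: -0.0002
grip_force: 0.0
```

```bash
python3 -c "
from h import *
go((*case(-75,-31),10,CY))
b=snap('scene')
for c in blobs(b,(3,110,50),(14,255,255),(270,130,370,240),100):print(rect(b,c,.018))"
```

```text
row [0.0541, 0.0, 0.001] [-0.0, -0.0, -0.0]
t 28.73 p [489.6  86.8  11. ] yaw -3.77 F [-0.7 -0.4  0. ] w -0.2 g 0.0
(573, 85, 122, 51, 1.9)
(618, 145, 119, 44, -1.8)
(623, 206, 121, 46, -1.6)
```

Emit:
servo_tool --pt "0.01 0 0 0 0 0 0" --pt "0.018 0 0 0 0 0 0" --pt "0.025 0 0 0 0 0 0" --pt "0.032 0 0 0 0 0 0" --pt "0.039 0 0 0 0 0 0" --pt "0.045 0 0 0 0 0 0" --pt "0.05 0 0 0 0 0 0" --pt "0.053 0 0 0 0 0 0" --pt "0.055 0 0 0 0 0 0" --pt "0.057 0 0 0 0 0 0" --pt "0.059 0 0 0 0 0 0" --pt "0.059 0 0 0 0 0 0"

```text
t: 30.28
tool_pos: [0.5443, 0.0832, 0.0103]
eef_rot: [[0.998, -0.065, -0.007], [-0.065, -0.998, 0.0], [-0.007, 0.0, -1.0]]
ft_force: [-10.8, 0.4, 7.5]
gripper_width: 0.0
grip_force: 5.5
```

The third board is home, so all boards are in. I'll retract, then measure the cover, and check the boards for any knock.

Emit:
servo_tool --pt "-0.015 0 0 0 0 0 0" --pt "-0.02 0 -0.04 0 0 0 0" --pt "-0.03 0 -0.1 0 0 0 0.5" --pt "-0.03 0 -0.14 0 0 0 0.8" --pt "-0.03 0 -0.14 0 0 0 0.8" --pt "-0.03 0 -0.14 0 0 0 0.8" --pt "-0.03 0 -0.14 0 0 0 0.8"

```text
t: 31.15
tool_pos: [0.5175, 0.0849, 0.1497]
eef_rot: [[0.998, -0.066, -0.002], [-0.066, -0.998, -0.001], [-0.002, 0.001, -1.0]]
ft_force: [-0.0, 0.4, 0.2]
gripper_width: 0.068
grip_force: 0.0
```

```bash
python3 -c "
from h import *
go((461,419,120,-3));print(np.round(get_state()['joint_pos'],1))
b=snap('scene');a=snap('top')
for c in blobs(b,(3,110,50),(14,255,255),(270,130,370,240),100):print(rect(b,c,.018))
for n,s,roi,lo,hi in(('top',a,(130,185,190,280),(0,0,60),(180,60,135)),('scene',b,(275,95,370,152),(90,5,20),(130,80,110))):
    for c in blobs(s,lo,hi,roi,300):
        q=cv2.approxPolyDP(cv2.convexHull(c),2.5,True).reshape(-1,2);print(n,q.tolist(),(ray(s,q,.021)[:,:2]*1000).round().tolist())
f=lambda s,x0,y0,w,h,k:cv2.resize(s['color'][y0:y0+h,x0:x0+w],None,fx=k,fy=k,interpolation=cv2.INTER_CUBIC)
A=f(a,134,188,54,90,6);B=f(b,278,92,92,62,4.5)
im=np.zeros((560,800,3),np.uint8);im[:540,:324]=A;im[:279,330:330+414]=B;im=cv2.convertScaleAbs(im,alpha=1.5)
cv2.imwrite('pics/cov.png',im)"
```

```text
row [-0.0783, -0.3297, 0.0296] [0.0, 0.1, -0.8]
t 31.15 p [517.5  84.9 149.7] yaw -3.76 F [-0.   0.4  0.2] w 68.0 g 0.0
[-27.2  26.9  18.6 111.5 -12.1  43.6 -95.4]
(613, 84, 119, 47, -0.4)
(619, 143, 117, 46, -2.5)
(623, 209, 119, 46, 1.6)
top [[145, 194], [183, 196], [179, 271], [140, 269]] [[604.0, 482.0], [593.0, 338.0], [319.0, 351.0], [327.0, 496.0]]
scene [[346, 149], [311, 134], [313, 99], [363, 125]] [[600.0, 332.0], [453.0, 336.0], [368.0, 517.0], [605.0, 481.0]]
```

View pics/cov.png

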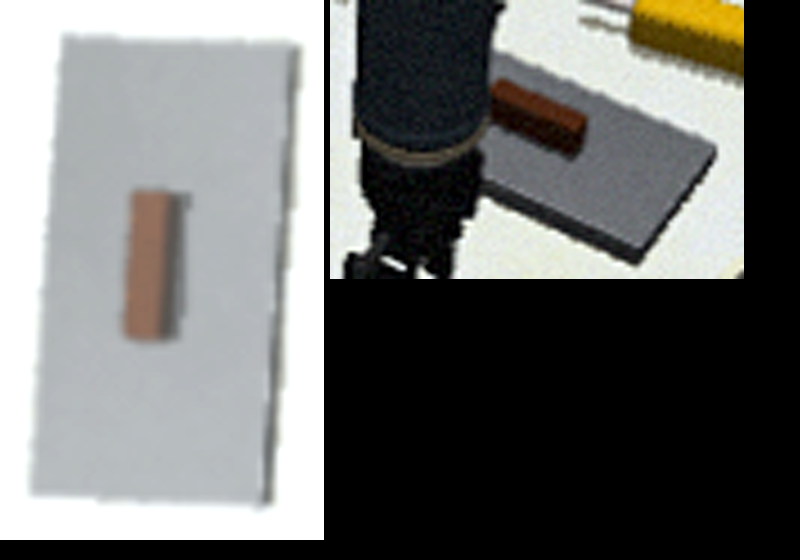

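The top view shows the cover plate corners at crop pixels (64,36), (292,44), (33,494) and (262,500), with the grip top near (146,264). The arm hides part of it in the scene view. Casting those corners gives the centre.

```bash
python3 -c "
from h import *
a=snap('top');b=snap('scene')
f=lambda L:np.array(L)/6.+[133.5,187.5]
P=ray(a,f([(64,36),(294,42),(33,494),(266,502)]),.021)[:,:2]*1000;print(P.round(),P.mean(0).round(1))
G=ray(a,f([(136,190),(167,192),(125,337),(158,339)]),.053)[:,:2]*1000;print(G.round(),G.mean(0).round(1))
# scene corners of plate: right near (641,245)->? far (716,152)
g=lambda L:np.array(L)/4.5+np.array([278-330/4.5-.5,91.5])
S=ray(b,g([(716,152),(641,246)]),.021)[:,:2]*1000;print(S.round())
d=S[0]-S[1];yaw=np.degrees(np.arctan2(d[1],d[0]));print(np.hypot(*d),yaw)
a_=np.radians(yaw-90);print('centre from scene',S.mean(0)-142*np.array([np.cos(a_),np.sin(a_)]))
"
```

```text
[[606. 485.]
 [599. 340.]
 [324. 499.]
 [319. 355.]] [461.9 419.8]
[[506. 428.]
 [504. 409.]
 [417. 433.]
 [416. 413.]] [460.8 420.8]
[[607. 480.]
 [596. 347.]]
133.6188822640021 85.60927189022844
centre from scene [459.97392554 424.054548  ]
```

```bash
python3 -c "
from h import *
go((461.5,420.3,110,-3.1),(461.5,420.3,26,-3.1))"
```

```text
row [-0.0783, -0.3311, 0.04] [0.0, 0.1, -0.7]
row [-0.0782, -0.3311, 0.124] [0.0, 0.1, -0.7]
t 31.35 p [517.9  84.8 150.1] yaw -3.77 F [ 0.3 -0.   0.3] w 68.7 g 0.0
```

Emit:
servo_tool --pt "-0.015 -0.06 0 0 0 -0.7 0.8" --pt "-0.03 -0.12 0 0 0 -0.7 0.8" --pt "-0.045 -0.18 0.01 0 0 -0.7 0.8" --pt "-0.06 -0.24 0.02 0 0 -0.7 0.8" --pt "-0.07 -0.3 0.03 0 0 -0.7 0.8" --pt "-0.078 -0.331 0.04 0 0 -0.7 0.8" --pt "-0.078 -0.331 0.04 0 0 -0.7 0.8" --pt "-0.078 -0.331 0.04 0 0 -0.7 0.8" --pt "-0.078 -0.331 0.04 0 0 -0.7 0.8"

```text
t: 32.48
tool_pos: [0.463, 0.4188, 0.1112]
eef_rot: [[0.998, -0.056, 0.001], [-0.056, -0.998, -0.0], [0.001, 0.0, -1.0]]
ft_force: [-0.7, 1.0, -0.5]
gripper_width: 0.0682
grip_force: 0.0
```

```bash
python3 -c "
from h import *
go((461.5,420.3,26,-3.1));print(np.round(get_state()['joint_pos'],1))
a=snap('top');b=snap('scene')
for n,s,roi,lo,hi in(('top',a,(130,185,190,280),(0,0,60),(180,60,135)),('scene',b,(275,90,375,155),(90,5,20),(130,80,110))):
    for c in blobs(s,lo,hi,roi,100):
        q=cv2.approxPolyDP(cv2.convexHull(c),2.5,True).reshape(-1,2);print(n,q.tolist())
for c in blobs(b,(3,110,50),(14,255,255),(270,150,370,240),100):print(rect(b,c,.018))"
```

```text
row [-0.0016, -0.0014, 0.0852] [0.0, -0.0, -0.1]
t 32.48 p [463.  418.8 111.2] yaw -3.19 F [-0.7  1.  -0.5] w 68.2 g 0.0
[ -57.4   36.9   18.    99.   -14.8   46.4 -125.8]
top [[182, 195], [189, 204], [189, 243], [179, 271], [149, 279], [130, 204], [145, 194]]
scene [[283, 118], [303, 98], [363, 125], [343, 149], [291, 125]]
(614, 82, 116, 50, -5.1)
(618, 146, 118, 46, 0.2)
(623, 208, 120, 48, 0.2)
```

The cover hasn't moved. I'll descend over the grip block and close on it.

Emit:
servo_tool --pt "-0.0015 -0.0014 0.03 0 0 0 0.8" --pt "-0.0015 -0.0014 0.06 0 0 0 0.8" --pt "-0.0015 -0.0014 0.08 0 0 0 0.8" --pt "-0.0015 -0.0014 0.085 0 0 0 0.8" --pt "-0.0015 -0.0014 0.085 0 0 0 0.05" --pt "-0.0015 -0.0014 0.085 0 0 0 0.05" --pt "-0.0015 -0.0014 0.085 0 0 0 0.05" --pt "-0.0015 -0.0014 0.085 0 0 0 0.05" --pt "-0.0015 -0.0014 0.085 0 0 0 0.05" --pt "-0.0015 -0.0014 0.085 0 0 0 0.05" --squeeze 100

```text
t: 33.83
tool_pos: [0.4612, 0.4222, 0.0272]
eef_rot: [[0.999, -0.053, 0.001], [-0.053, -0.999, 0.001], [0.001, -0.001, -1.0]]
ft_force: [-0.8, -0.5, 6.2]
gripper_width: 0.0224
grip_force: 99.0
```

Emit:
servo_tool --pt "0 0 0 0 0 0 0.05" --pt "0 0 -0.015 0 0 0 0.05" --pt "0 0 -0.03 0 0 0 0.05" --pt "0 0 -0.05 0 0 0 0.05" --pt "0 0 -0.08 0 0 0 0.05" --pt "0 0 -0.11 0 0 0 0.05" --pt "0 0 -0.14 0 0 0 0.05" --pt "0 0 -0.15 0 0 0 0.05" --pt "0 0 -0.15 0 0 0 0.05" --pt "0 0 -0.15 0 0 0 0.05"

```text
t: 35.08
tool_pos: [0.46, 0.4215, 0.1746]
eef_rot: [[0.999, -0.053, -0.001], [-0.053, -0.999, -0.001], [-0.001, 0.001, -1.0]]
ft_force: [0.1, -0.5, -3.4]
gripper_width: 0.0221
grip_force: 98.5
```

```bash
python3 -c "
from h import *
go((520,300,176,40),(560,250,176,86.25),(*case(0,0),176,86.25))
snap('scene','s5.png')"
```

```text
row [0.0664, 0.1181, -0.0013] [0.0, 0.1, -43.0]
row [0.109, 0.1659, -0.0013] [0.0, 0.1, -89.3]
row [0.1769, 0.3033, -0.0012] [0.0, 0.1, -89.3]
t 35.08 p [460.  421.5 174.6] yaw -3.05 F [ 0.1 -0.5 -3.4] w 22.1 g 98.5
```

View pics/s5.png

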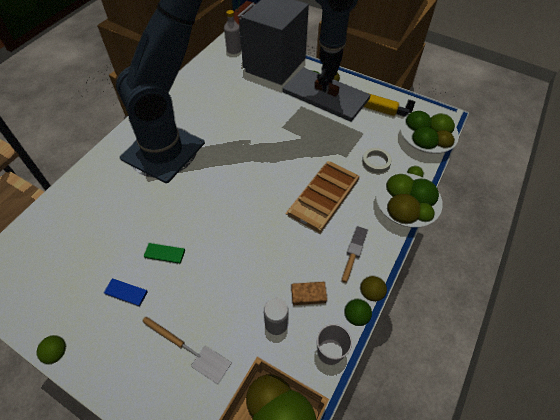

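The cover is lifted level, at about (325,95), and all three boards show inside the case. I'll turn it 89° while moving part of the way.

Emit:
servo_tool --pt "0.01 0.02 -0.005 0 0 -5 0.05" --pt "0.02 0.04 -0.005 0 0 -13 0.05" --pt "0.035 0.06 -0.005 0 0 -21 0.05" --pt "0.045 0.08 -0.005 0 0 -29 0.05" --pt "0.055 0.1 -0.005 0 0 -37 0.05" --pt "0.065 0.115 -0.005 0 0 -45 0.05" --pt "0.075 0.13 -0.005 0 0 -53 0.05" --pt "0.085 0.145 -0.005 0 0 -61 0.05" --pt "0.095 0.155 -0.005 0 0 -69 0.05" --pt "0.105 0.166 -0.005 0 0 -77 0.05" --pt "0.109 0.166 -0.005 0 0 -84 0.05" --pt "0.109 0.166 -0.005 0 0 -89.3 0.05"

```text
t: 36.62
tool_pos: [0.5606, 0.2495, 0.1796]
eef_rot: [[0.063, 0.998, -0.002], [0.998, -0.063, -0.001], [-0.001, -0.002, -1.0]]
ft_force: [0.4, 0.2, -2.7]
gripper_width: 0.0224
grip_force: 98.5
```

Emit:
servo_tool --pt "0 0 0 0 0 0 0.05" --pt "0 0 0 0 0 0 0.05" --pt "0 0 0 0 0 0 0.05" --pt "0 0 0 0 0 0 0.05"

```text
t: 37.12
tool_pos: [0.5605, 0.2504, 0.1808]
eef_rot: [[0.066, 0.998, 0.0], [0.998, -0.066, -0.0], [-0.0, 0.0, -1.0]]
ft_force: [0.1, 0.1, -3.6]
gripper_width: 0.0222
grip_force: 98.5
```

```bash
python3 -c "
from h import *
go((*case(0,0),176,86.25),(*case(0,0),90,86.25));print(np.round(get_state()['joint_pos'],1))
b=snap('scene','s6.png')"
```

```text
row [-0.1369, 0.0691, 0.0048] [0.0, 0.0, -0.0]
row [-0.1369, 0.0691, 0.0908] [0.0, 0.0, -0.0]
t 37.12 p [560.5 250.4 180.8] yaw 86.22 F [ 0.1  0.1 -3.6] w 22.2 g 98.5
[-25.2  30.4  -5.1  95.8   3.2  54.  -35.2]
```

Emit:
servo_tool --pt "-0.03 0.015 0 0 0 0 0.05" --pt "-0.07 0.035 0 0 0 0 0.05" --pt "-0.105 0.055 0.01 0 0 0 0.05" --pt "-0.13 0.067 0.03 0 0 0 0.05" --pt "-0.137 0.069 0.06 0 0 0 0.05" --pt "-0.137 0.069 0.091 0 0 0 0.05" --pt "-0.137 0.069 0.1 0 0 0 0.05" --pt "-0.137 0.069 0.1 0 0 0 0.05" --pt "-0.137 0.069 0.1 0 0 0 0.05"

```text
t: 38.3
tool_pos: [0.6213, 0.1095, 0.0821]
eef_rot: [[0.065, 0.998, 0.002], [0.998, -0.065, 0.0], [0.001, 0.002, -1.0]]
ft_force: [-0.3, 0.6, -3.7]
gripper_width: 0.0226
grip_force: 98.5
```

```bash
python3 -c "
from h import *
go((*case(0,0),60,86.25),(*case(0,0),36,86.25))
a=snap('top');b=snap('scene')
z=(get_state()['tool_pos'][2]*1000-27+21)/1000;print('plate top z',z)
for n,s,roi,lo,hi in(('top',a,(190,140,300,225),(80,0,50),(130,60,128)),('scene',b,(265,110,380,240),(90,5,20),(130,80,110))):
    for c in blobs(s,lo,hi,roi,500):
        q=cv2.approxPolyDP(cv2.convexHull(c),2.5,True).reshape(-1,2);print(n,q.tolist(),(ray(s,q,z)[:,:2]*1000).round().tolist())
f=lambda s,x0,y0,w,h,k:cv2.resize(s['color'][y0:y0+h,x0:x0+w],None,fx=k,fy=k,interpolation=cv2.INTER_CUBIC)
A=f(a,190,145,110,80,3.6);B=f(b,265,130,110,110,5)
im=np.zeros((600,800,3),np.uint8);im[:288,:396]=A;im[:550,400:800]=B[:550,:400];
im=cv2.convertScaleAbs(im,alpha=1.5);cv2.imwrite('pics/place.png',im)"
```

```text
row [-0.0003, -0.0008, 0.0221] [0.1, -0.0, 0.0]
row [-0.0003, -0.0008, 0.0461] [0.1, -0.0, 0.0]
t 38.3 p [621.3 109.5  82.1] yaw 86.26 F [-0.3  0.6 -3.7] w 22.6 g 98.5
plate top z 0.07607429572707516
top [[209, 149], [240, 140], [283, 167], [282, 205], [262, 224], [218, 224], [204, 203]] [[754.0, 233.0], [785.0, 120.0], [682.0, -33.0], [545.0, -27.0], [479.0, 44.0], [482.0, 199.0], [558.0, 249.0]]
scene [[364, 166], [322, 226], [284, 206], [313, 168], [343, 156]] [[701.0, 242.0], [685.0, -44.0], [547.0, -38.0], [555.0, 147.0], [620.0, 247.0]]
```

View pics/place.png

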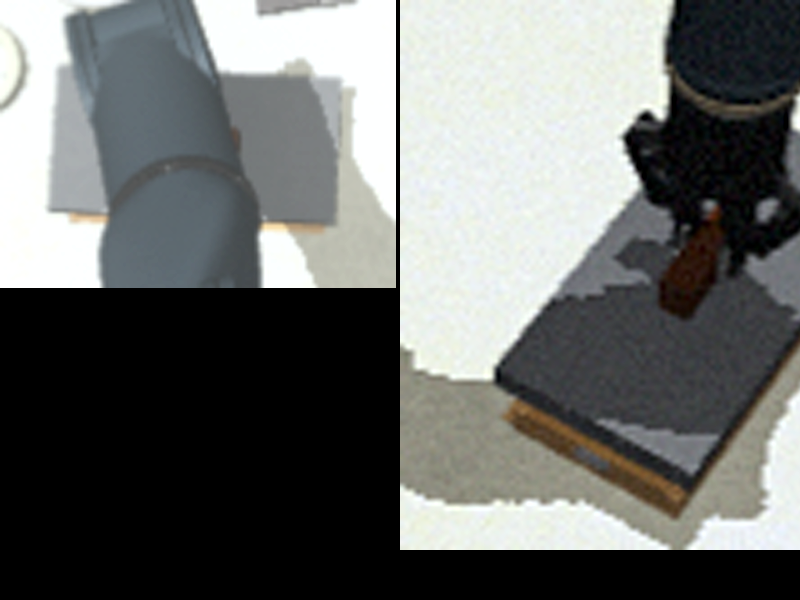

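The cover hovers over the case, with its -y end corners at crop pixels (692,487) and (497,372) in the scene view. In the top view its corners are at (57,66), (50,211), (335,224) and (340,78). I'll check its centre against the case.

```bash
python3 -c "
from h import *
a=snap('top');b=snap('scene');z=.0755
S=ray(b,np.array([((692-400)/5+264.5,487/5+129.5),((497-400)/5+264.5,372/5+129.5)]),z)[:,:2]*1000
T=ray(a,np.array([(57,66),(50,211),(335,224),(340,78)])/3.6+[189.5,144.5],z)[:,:2]*1000
def loc(P):
    t=np.radians(CY);d=P-C;return (d@np.array([[np.cos(t),-np.sin(t)],[np.sin(t),np.cos(t)]])).round(1)
print(S.round(),'scene local (expect 73,-142;-73,-142)',loc(S).tolist());print(T.round(),'top local',loc(T).tolist(),loc(T).mean(0))
go((*case(0,0),60,86.25))
"
```

```text
[[688. -46.]
 [543. -31.]] scene local (expect 73,-142;-73,-142) [[78.0, -150.0], [-68.6, -144.7]]
[[703. 246.]
 [557. 252.]
 [539. -29.]
 [685. -36.]] top local [[73.7, 141.6], [-72.3, 137.9], [-72.3, -143.1], [73.6, -141.0]] [ 0.675 -1.15 ]
row [-0.0001, -0.0004, 0.0217] [0.1, -0.0, -0.0]
t 38.5 p [620.9 109.2  81.7] yaw 86.25 F [-0.6 -0.5 -2.3] w 22.1 g 98.5
```

Emit:
servo_tool --pt "0.001 0 0.01 0 0 0 0.05" --pt "0.001 0 0.02 0 0 0 0.05" --pt "0.001 0 0.025 0 0 0 0.05" --pt "0.001 0 0.029 0 0 0 0.05" --pt "0.001 0 0.032 0 0 0 0.05" --pt "0.001 0 0.034 0 0 0 0.05" --pt "0.001 0 0.034 0 0 0 0.05"

```text
t: 39.38
tool_pos: [0.6206, 0.1102, 0.0468]
eef_rot: [[0.065, 0.998, 0.0], [0.998, -0.065, 0.0], [0.0, 0.0, -1.0]]
ft_force: [0.4, -0.3, -3.0]
gripper_width: 0.0222
grip_force: 98.6
```

The skirt is about 6 mm below the case top with no contact, so it is round the case. Now I'll press down.

Emit:
servo_tool --pt "0 0 0.002 0 0 0 0.05" --pt "0 0 0.004 0 0 0 0.05" --pt "0 0 0.006 0 0 0 0.05" --pt "0 0 0.008 0 0 0 0.05" --pt "0 0 0.009 0 0 0 0.05" --pt "0 0 0.009 0 0 0 0.05"

```text
t: 40.12
tool_pos: [0.6211, 0.1101, 0.0379]
eef_rot: [[0.066, 0.998, 0.001], [0.998, -0.066, 0.0], [0.0, 0.001, -1.0]]
ft_force: [1.4, 1.2, 0.5]
gripper_width: 0.0223
grip_force: 99.1
```

Emit:
servo_tool --pt "0 0 0.001 0 0 0 0.05" --pt "0 0 0.002 0 0 0 0.05" --pt "0 0 0.003 0 0 0 0.05" --pt "0 0 0.004 0 0 0 0.05" --pt "0 0 0.004 0 0 0 0.05"

```text
t: 40.75
tool_pos: [0.6211, 0.1102, 0.0371]
eef_rot: [[0.066, 0.998, 0.002], [0.998, -0.066, 0.0], [0.001, 0.002, -1.0]]
ft_force: [-6.2, -0.2, 34.5]
gripper_width: 0.0226
grip_force: 103.9
```

It is seated: TCP is 37.1 mm, which puts the cover at 10 mm, and 34 N moves it no further. I'll relax the press, release and retreat.

Emit:
servo_tool --pt "0 0 -0.003 0 0 0 0.05" --pt "0 0 -0.004 0 0 0 0.05" --pt "0 0 -0.004 0 0 0 0.6" --pt "0 0 -0.004 0 0 0 0.6" --pt "0 0 -0.004 0 0 0 0.6" --pt "0 0 -0.03 0 0 0 0.6" --pt "0 0 -0.08 0 0 0 0.6" --pt "0 0 -0.13 0 0 0 0.6" --pt "-0.05 -0.04 -0.17 0 0 0 0.6" --pt "-0.11 -0.08 -0.18 0 0 0 0.6" --pt "-0.17 -0.11 -0.18 0 0 0 0.6" --pt "-0.23 -0.11 -0.18 0 0 0 0.6"

```text
t: 42.25
tool_pos: [0.4986, -0.092, 0.2142]
eef_rot: [[0.064, 0.998, 0.0], [0.998, -0.064, 0.0], [0.0, 0.0, -1.0]]
ft_force: [1.5, -1.2, -0.7]
gripper_width: 0.0511
grip_force: 0.0
```

Emit:
servo_tool --pt "-0.06 0 0 0 0 0 0.6" --pt "-0.12 0 0 0 0 0 0.6" --pt "-0.17 0 0 0 0 0 0.6" --pt "-0.17 0 0 0 0 0 0.6" --pt "-0.17 0 0 0 0 0 0.6"

```text
t: 42.88
tool_pos: [0.489, -0.2602, 0.2133]
eef_rot: [[0.066, 0.998, -0.0], [0.998, -0.066, 0.001], [0.001, -0.0, -1.0]]
ft_force: [-1.3, 0.1, 1.0]
gripper_width: 0.051
grip_force: 0.0
```

```bash
python3 -c "
from h import *
go((500,-300,200,86))
a=snap('top');b=snap('scene')
for n,s,roi,lo,hi in(('top',a,(190,140,300,225),(80,0,50),(130,60,128)),('scene',b,(265,110,380,240),(90,5,20),(130,80,110))):
    for c in blobs(s,lo,hi,roi,500): print(n,rect(s,c,.031))
print('expect',C,CY+90)
A=cv2.resize(a['color'][130:230,150:300],None,fx=2.6,fy=2.6,interpolation=cv2.INTER_CUBIC)
B=cv2.resize(b['color'][140:245,260:380],None,fx=3.3,fy=3.3,interpolation=cv2.INTER_CUBIC)
im=np.zeros((600,800,3),np.uint8);im[:A.shape[0],:A.shape[1]]=A;im[:B.shape[0],400:400+B.shape[1]]=B
S=cv2.resize(b['color'],None,fx=.5,fy=.5);im[350:560,:280]=S
cv2.imwrite('pics/fin.png',cv2.convertScaleAbs(im,alpha=1.3))"
```

```text
row [-0.039, 0.0136, 0.0133] [-0.0, -0.0, 0.2]
t 42.88 p [ 489.  -260.2  213.3] yaw 86.23 F [-1.3  0.1  1. ] w 51.0 g 0.0
top (620, 109, 281, 144, 86.5)
scene (622, 104, 294, 148, 86.2)
expect [620.5 109.2] 86.25
```

View pics/fin.png

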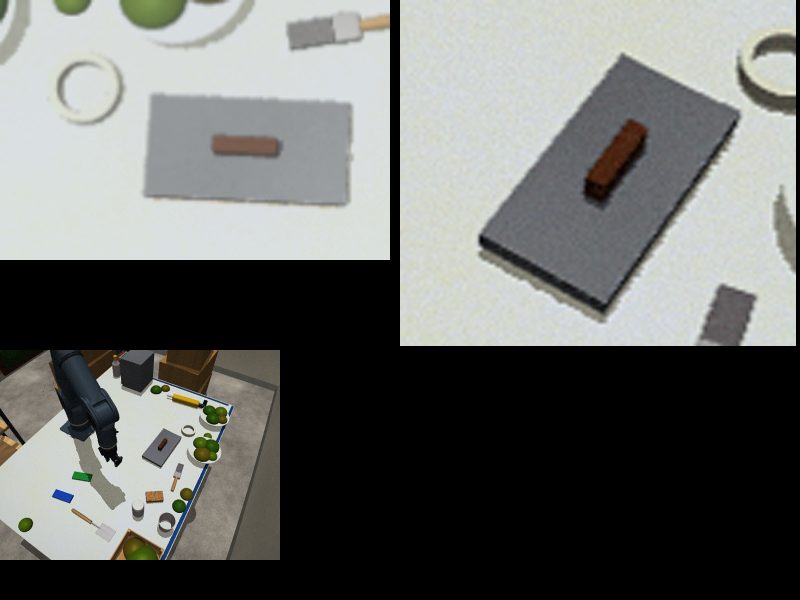

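The cover sits level and centred on the case: the top view gives (620,109) mm at 86.5°, against an expected (620.5,109.2) at 86.25°. The arm is clear, the bystanders are untouched and no boards are left on the bench. Handing in.

```bash
python3 -c "
from h import *
print(hand_in())"
```

```text
the job is handed in; nothing more can be done
None
```

I slid all three brown boards fully home in slots 1–3, pressed the cover down until it seated level on the case, left the other things where they were, and handed the job in at about 43 s; the hand-in returned no verdict.

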